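Free the stuck headlamp battery pack

ROBOT

A 6-joint arm with a two-finger parallel gripper is mounted at the origin on the work surface. World frame = base frame: x ahead of the robot, y to its left, z up, the work surface at z = 0. Lengths are in mm, angles in rad, forces in N, time in s.
With the tool pointing down it reaches from about 350 to 800 mm from the base axis. Payload 7.3 kg.
Tool frame: the origin (TCP) lies between the finger pads; the fingertips stand 19 mm ahead of it and the grasp point (between the pads) is the TCP; z points along the fingers, y is the line along which they close (so a half turn about z gives the same grasp; the last joint's range is limited). The gripper opens to 85 mm and grips with 20 to 120 N. Pads are 22 mm wide; open, the fingers measure 114 mm over their backs; the gripper's body (76 mm by 85 mm) begins 54 mm behind the grasp point. The pads swing forward as they close: fully open they stand 13 mm farther back than shut.
Start: joints at [1.044, 0.342, 1.524, -0, 1.275, -0.146], TCP at [195.111, 487.419, 219.322] pointing down, gripper open.
Joint ranges: [-2.53, 2.53], [-0.77, 2.02], [0.04, 2.7], [-1, 4.14], [0.28, 2.66], [-3.11, 3.11]. Speed limits (rad/s): [2.57, 2.57, 3.14, 3.14, 3.14, 3.14].

INTERFACE

Orientations are given as a rotation vector (axis times angle).
In Python, from workcell import state, capture, get_calibration, close_job, recognise gives the robot as it stands.
- The arm moves only by the tool play_rows, never from a script. Its argument "series" is a list of rows, each a list of 2 entries, a list of its own where there are three numbers: the shift along the tool's x, y, z in m, then the turn about the tool's z in rad. A call has 1 to 20 rows; each row is the pose to reach, as a shift and turn from the pose commanded when the call began, along the tool's axes at that moment; what a row does not reach only later rows make up. A row lasts 1/8 s, in which the tool goes at most 62.5 mm and 10.7 degrees, less where a joint would pass 70% of its speed; a pose out of reach is approached as far as the arm can. A call with a gripper value outside its range is refused whole. "jaw" is the opening in per cent of the stroke, from 0 (shut) to 100 (fully open), set as the call begins (left out, the last holds). The fingers move at their own pace and stop on an object; "grip_force" is the grip in N (left out, the last holds). Time passes only in rows, so rows that repeat a pose let the fingers close. It gives the time, the measured TCP pose, the force, the opening and the grip force at its end, in the units of the state.
- state(): the state, without advancing time (a new reading comes with each control period).
- capture(name): name is "scene" or "top"; returns the picture (384x512x3 uint8, red, green, blue); there is no depth.
- get_calibration(name): a dict with "fx", "fy", "cx", "cy" (pixels), "k1" (the pictures are not rectified: a ray, as slopes to the right and down, at radius r is drawn at 1 + k1 r^2 times it, then the intrinsics apply), "R" (3x3) and "t" (3): a world point X has camera coordinates R X + t. Camera axes: x right, y down, z forward; pixel columns grow to the right and rows downward; lengths in mm; the calibration is good to about 2 mm. A picture is of the moment at which its call begins. get_calibration takes no time and is no camera call.
- close_job(): hands the job in; it is judged then, once.
Trained networks look in the newest picture that a camera, given by its name, has taken for a name from the list of things; names that differ only in an ending like _2 or _b are one class to them, and where a whole thing is asked for, a point or a joint stands for the part that bears it (a point fixed in the world has none). Each returns a list of dicts, best first, with "score" (0 to 1); they miss things now and then, are a little off and sometimes report something else, mostly with a low value. They report only what shows in the picture. A call takes as long as a camera call. They do not tell look-alikes from the thing itself.
- recognise(camera, query): "extent" ([left, top, right, bottom] as shares, 0 to 1, of the picture: columns of its width, rows of its height, round what is visible of it).
The state is a dict: "time": time; "qpos": joint angles; "dq": joint speeds; "effort": joint torques, N m; "tool_pos": TCP position; "ee_rot": TCP orientation; "force": force on the tool from outside, world axes, zero at the start; "torque": the same for the moment, N m; "finger_gap": finger opening in mm; "grasp_force": force on a finger pad.
Only numpy, scipy, OpenCV 4.12 (cv2) and the standard library are available. Lean on these libraries where they do the work, as an engineer would, in place of code of your own. Each camera call takes 0.05 s, during which the arm holds its last target. There are 200 camera calls.

TASK

The orange battery pack is stuck in the charging dock: with the blue-handled pusher, push it from behind through the access hole until it is all the way out of its bay on the dock's apron, then stand the pusher back upright on the counter, clear of the dock, and lay the orange pack flat in the white returns tray, setting it down rather than dropping it. Leave the green pack in its bay and do not disturb the other things on the counter.

Things in the scene. Friction and masses are not known exactly. Their poses are not given: they have to be found in the camera images.
- dock: fixed charging dock, 192 x 150 x 65 mm tall; origin on the counter; its x is the way packs come out, z up. Two bays centred at y = -35 and +35 mm: 40 mm wide, floor 25 mm above the counter, from x = -80 mm (back wall, 8 mm thick, outer face at -88) to x = 0 (open front), a roof with windows on top. A power plug sticks out 17 mm at the back, y = 0, below 18 mm
- dock_hole_a (a point): centre of the outer mouth of the access hole (18 x 18 mm, through the 8 mm back wall) behind the bay at dock y = -35 mm; 40 mm above the counter, level with the middle of a pack; axes as the dock's, push along +x
- dock_hole_b (a point): the same for the bay at dock y = +35 mm
- dock_apron (a point): middle of the flat apron in front of the bays, level with their floors (25 mm above the counter); it runs 104 mm out from the bay mouths (dock x = 0 to 104 mm), the last 4 mm a lip 4 mm high
- clip (a point): one of the two spring clips, above the pack in each bay at dock x = -50 mm; each presses down on its pack with about 6 N, so pushing a pack takes some 5 to 15 N until its tail has passed the clip, then almost nothing
- pack_orange_center (a point): centre of the stuck orange battery pack, 70 (x) x 36 (y) x 30 mm (z), about 0.13 kg; axes of the pack, x along its length, parallel to the dock's x at the start. It starts wholly inside one of the bays (either one), its front 6 mm behind the bay's mouth, its tail 4 mm from the back wall
- pack_orange_tail (a point): centre of the orange pack's rear face, where it is to be pushed (35 mm behind the pack's centre)
- pack_green_center (a point): centre of the green battery pack of the same size in the other bay; stays there
- pusher_grip (a point): centre of the pusher's blue handle block, 60 (x) x 26 (y) x 44 mm tall (z), standing on the counter on its flat underside (22 mm below this point). A steel shaft of 10 mm diameter and 110 mm length sticks out of its front face along +x at this height, level. 0.16 kg in all
- pusher_tip (a point): centre of the end face of the pusher's shaft, 140 mm ahead (+x) of the handle's centre
- tray: white returns tray, open box 140 (x) x 180 (y) x 30 mm tall outside, walls and floor 4 mm, origin at the centre of its underside; fixed to the counter
- gas_red: red gas canister, 92 mm dia x 74 mm tall, bystander; origin at its underside
- gas_grey: dark grey gas canister, same size, bystander; origin at its underside
- mug: aluminium mug, 80 mm dia x 75 mm tall, bystander; origin at its underside
- stove_box: red and white carton 110 x 130 x 70 mm tall, bystander; origin at its underside
- headlamp: small black lamp body 32 x 55 x 36 mm tall, bystander; origin at its underside
- screwdriver: screwdriver lying on the counter, bystander; origin at its underside
- measure_cup: small yellow open cup, 60 mm dia x 40 mm tall, bystander; origin at its underside
There are look-alikes about, which are no part of the job. There is more than one size of the part that bears pack_orange_center; the job needs the smallest.

How it is judged:
By the outcome, as a careful person would: the job done as asked, in the order asked, and still so for the second after the job is handed in, with the robot touching nothing.
It also fails if it takes over 64 s, if anything falls off the work surface, if the arm or the gripper's body presses on something with over 40 N, if the wrist force passes 120 N, or if a joint passes its speed limit or range.

## Working session

There is one attempt and no reset: what is moved stays moved. The work goes in short steps, Python scripts to look and compute and a tool call to move; the robot and the scene stay as the last step left them, time stands still between calls to the robot, and variables do not carry over. Pictures are saved under pics/ and viewed, at most 10 in all, crops included, and the job is handed in when it is done.

Besides the shell and the picture viewer there is one more tool, called after "Request:" as name(argument=value, ...) on one line, values as JSON. play_rows: Moves the arm, as the interface text tells. Its arguments: {"type":"object","properties":{"series":{"type":"array","items":{"type":"array"}},"jaw":{"type":"number"},"grip_force":{"type":"number"}},"required":["series"]}

```bash
mkdir -p pics; ls; python3 - <<'E'
from workcell import *
import cv2
for n in("scene","top"):
    im=capture(n); cv2.imwrite(f"pics/{n}0.png",cv2.resize(im[:,:,::-1],(800,600),interpolation=cv2.INTER_CUBIC))
    c=get_calibration(n); print(n,c)
    for q in ["dock","pack_orange_center","pack_green_center","pusher_grip","pusher_tip","tray","clip"]:
        for r in recognise(n,q)[:4]: e=r["extent"]; print(q,round(r["score"],2),[round(e[0]*512),round(e[1]*384),round(e[2]*512),round(e[3]*384)])
print(state())
E
```

```text
pics
scene {'fx': 450.13015627855856, 'fy': 450.13015627855856, 'cx': 253.42044166883178, 'cy': 186.38277072286652, 'k1': -0.14065277329843695, 'R': array([[-0.08254021,  0.99639446,  0.01962628],
       [ 0.64121431,  0.06817267, -0.76432761],
       [-0.76290977, -0.0505031 , -0.64452938]]), 't': array([  47.07252725, -296.16349758, 1912.24571216])}
dock 0.88 [242, 182, 310, 226]
pack_orange_center 0.91 [197, 146, 226, 164]
pack_orange_center 0.61 [142, 138, 173, 157]
pack_orange_center 0.53 [253, 189, 268, 192]
pusher_grip 0.69 [166, 158, 205, 181]
pusher_tip 0.54 [166, 160, 201, 182]
tray 0.61 [318, 160, 379, 203]
tray 0.16 [249, 190, 269, 190]
tray 0.16 [332, 221, 395, 267]
clip 0.24 [320, 163, 376, 205]
top {'fx': 436.2148178062149, 'fy': 436.2148178062149, 'cx': 260.2716432109, 'cy': 191.7557540668047, 'k1': 0.05850143317960315, 'R': array([[-0.02432167, -0.99968778, -0.00572669],
       [-0.98669093,  0.02492595, -0.16068512],
       [ 0.1607777 ,  0.00174235, -0.98698911]]), 't': array([ -21.27751481,  521.6220291 , 1129.53273705])}
dock 0.9 [183, 143, 262, 208]
dock 0.48 [9
[... 361 characters left out ...]
, 208]
clip 0.48 [239, 158, 246, 161]
{'time': 0.8, 'qpos': array([ 1.04405329e+00,  3.41973744e-01,  1.52411862e+00,  4.53065521e-05,
        1.27541646e+00, -1.46014412e-01]), 'dq': array([0.00210641, 0.00042377, 0.00048433, 0.00137141, 0.00134962,
       0.00051389]), 'effort': array([-3.16428332e-04, -4.33517146e+01, -2.46267825e+01, -3.07865448e-04,
        2.08243555e-04, -2.51625430e-06]), 'tool_pos': array([195.06542811, 487.4243345 , 219.32863572]), 'ee_rot': array([-5.94459436e-01, -3.08482401e+00, -1.46780607e-04]), 'force': array([ 0.50285414, -0.47922193, -0.68000488]), 'torque': array([-0.01398089, -0.00790842, -0.00659553]), 'grasp_force': 0.0, 'finger_gap': 85.24227154298451}
```

View pics/scene0.png

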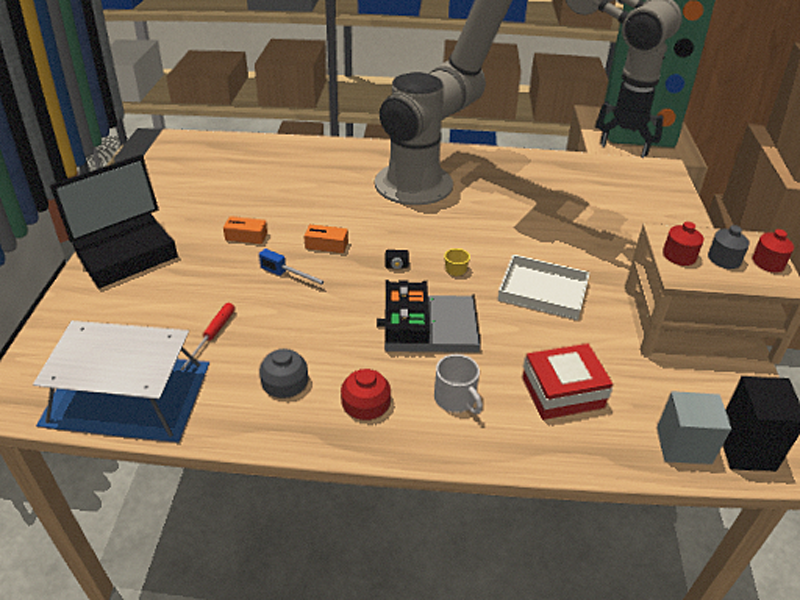

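View pics/top0.png

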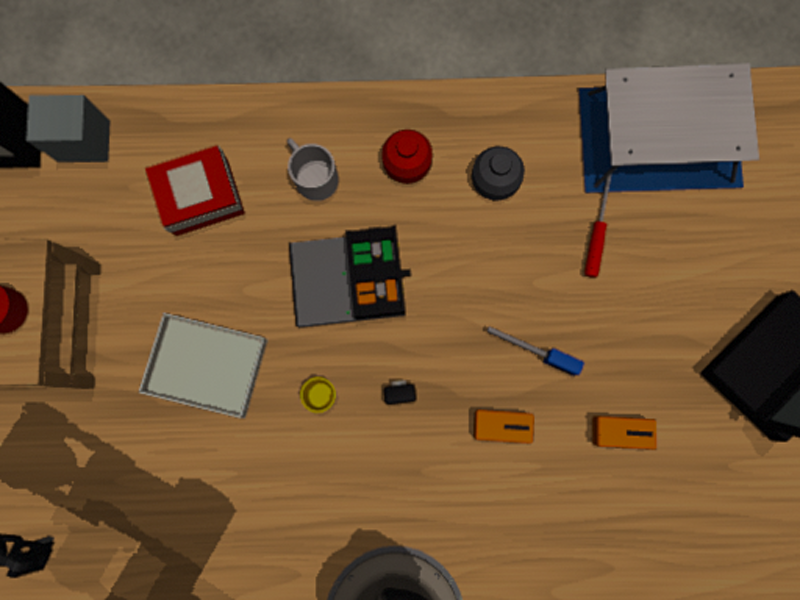

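The top view shows the dock at (350,275) with its apron to the left (+y). The orange pack is in the near bay at (376,291) and the plug is at (405,272). The pusher handle is at (564,362) with its tip at (488,330), and the tray corners are roughly (167,314), (266,338), (243,417) and (141,390). The two loose orange packs are the look-alikes. I'll take a closer crop for keypoints.

```bash
cat > h.py <<'E'
from workcell import *
import numpy as np, cv2
def K(c): return np.array([[c["fx"],0,c["cx"]],[0,c["fy"],c["cy"]],[0,0,1.]])
def D(c): return np.array([c["k1"],0,0,0.])
def proj(n,P):
    c=get_calibration(n); return cv2.projectPoints(np.float64(P).reshape(-1,1,3),cv2.Rodrigues(c["R"])[0],c["t"],K(c),D(c))[0][:,0]
def back(n,uv,z):   # uv in native pixels, on plane z
    c=get_calibration(n); p=cv2.undistortPoints(np.float64(uv).reshape(-1,1,2),K(c),D(c))[:,0]
    d=np.c_[p,np.ones(len(p))]@c["R"]; o=-c["R"].T@c["t"]
    return o+d*((np.broadcast_to(z,len(p))-o[2])/d[:,2])[:,None]
def place(pts,x,y,a):
    p=np.float64(pts).copy(); c,s=np.cos(a),np.sin(a)
    return np.c_[x+c*p[:,0]-s*p[:,1], y+s*p[:,0]+c*p[:,1], p[:,2]]
def crop(n,x0,y0,w,h,k,name,im=None):
    im=capture(n) if im is None else im
    cv2.imwrite(f"pics/{name}.png",cv2.resize(im[y0:y0+h,x0:x0+w,::-1],None,fx=k,fy=k,interpolation=cv2.INTER_CUBIC))
E
python3 - <<'E'
from h import *
crop("top",180,140,200,110,4,"c1")
crop("scene",160,130,150,110,5,"c2")
t=np.array([(167,314),(266,338),(243,417),(141,390)])*.64
P=back("top",t,30); print("tray",P.round(),P.mean(0),np.linalg.norm(P-np.roll(P,1,0),axis=1))
E
```

```text
tray [[508. 379.  30.]
 [462. 209.  30.]
 [330. 246.  30.]
 [380. 418.  30.]] [419.96180924 313.08517738  30.        ] [134.26616452 176.06826025 137.57703523 178.85598166]
```

View pics/c1.png

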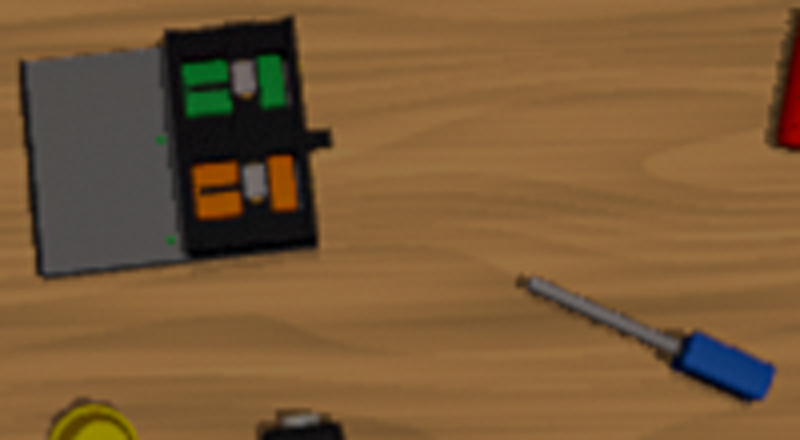

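View pics/c2.png

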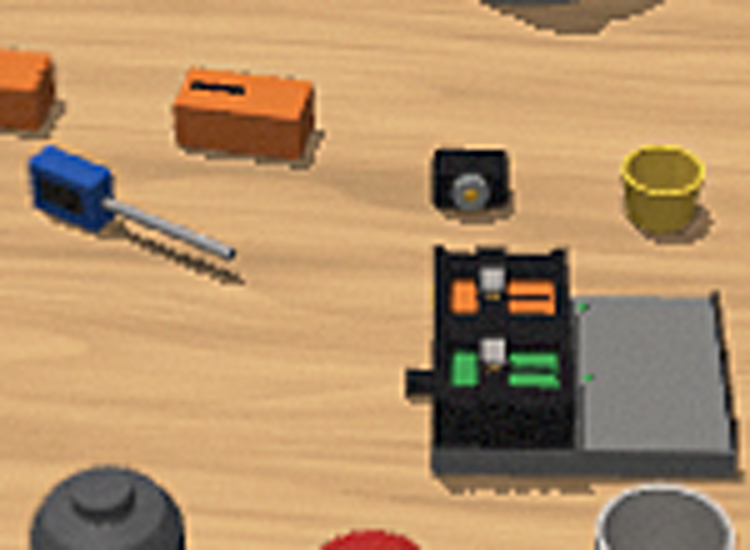

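```bash
cat > fit.py <<'E'
from h import *
from scipy.optimize import least_squares as ls
T=lambda L:(np.float64(L)+.5)/4-.5+[180,140]
S=lambda L:(np.float64(L)+.5)/5-.5+[160,130]
def fit(name,tp,ti,sp,si,x0):
    f=lambda v:np.r_[(proj("top",place(tp,*v))-T(ti)).ravel(),(proj("scene",place(sp,*v))-S(si)).ravel()]
    for nm,g in(("both",f),("top",lambda v:f(v)[:2*len(tp)]),("scene",lambda v:f(v)[2*len(tp):])):
        r=ls(g,x0,x_scale=[100,100,1],loss="soft_l1"); print(name,nm,r.x[:2].round(1),r.x[2].round(4)); 
        if nm=="both": print(f(r.x).reshape(-1,2).round(1).tolist())
fit("dock",[(-88,-75,65),(0,-75,65),(0,75,65),(104,-75,29)],[(293,18),(165,32),(187,257),(22,62)],
 [(-88,75,65),(0,75,65),(104,75,29),(104,-75,25),(-88,-75,0),(104,-75,0)],[(435,248),(567,250),(718,293),(733,453),(433,477),(738,479)],[550,50,1.6])
fit("pusher",[(140,0,22),(-30,13,44),(-30,-13,44),(30,-13,44),(30,13,44)],[(520,281),(750,400),(773,365),(696,332),(676,363)],
 [(140,0,22),(-30,13,44),(30,13,44),(30,-13,44),(-30,-13,44)],[(233,254),(49,146),(112,168),(82,190),(33,164)],[470,-300,1.1])
E
python3 fit.py
```

```text
dock both [566.3  63.1] 1.6517
[[0.4, -0.5], [-0.3, -0.6], [-0.6, -1.6], [-1.0, -0.8], [-0.2, -1.3], [-0.1, -1.3], [-0.1, -1.1], [0.7, -1.2], [-0.7, -1.2], [-1.0, -0.7]]
dock top [564.1  61.8] 1.6567
dock scene [571.7  64.3] 1.6584
pusher both [ 411.1 -296.1] 1.1201
[[1.2, -0.4], [2.5, 0.0], [0.5, -0.3], [-1.5, -1.5], [-0.3, -0.3], [0.4, -0.4], [0.3, -1.3], [1.0, -0.4], [2.4, -1.0], [-1.1, -1.2]]
pusher top [ 410.1 -294.9] 1.1224
pusher scene [ 416.3 -297.3] 1.1263
```

```bash
cat >> h.py <<'E'
from scipy.spatial.transform import Rotation as Ro
def plan(*wps):  # (x,y,z,angle of tool y); pi-symmetric choice nearest not made
    s=state(); R=Ro.from_rotvec(s["ee_rot"]).as_matrix(); a=np.arctan2(R[1,1],R[0,1])
    print("at",s["tool_pos"].round(1),"ang",round(a,4),"q",s["qpos"].round(2),"t",round(s["time"],2),"F",s["force"].round(1),"gap",round(s["finger_gap"],1))
    for w in wps: print(w,"->",(R.T@(np.array(w[:3])-s["tool_pos"])/1000).round(4),round(a-w[3],4))
E
python3 - <<'E'
from h import *
plan((480,100,240,.37),(411.5,-295.5,140,1.122-np.pi/2),(411.5,-295.5,27,1.122-np.pi/2))
E
```

```text
at [195.1 487.4 219.3] ang 1.19 q [ 1.04  0.34  1.52  0.    1.28 -0.15] t 0.9 F [ 0.5 -0.2  0. ] gap 85.7
(480, 100, 240, 0.37) -> [-0.4085 -0.2538 -0.0207] 0.82
(411.5, -295.5, 140, -0.44879632679489645) -> [-0.4919 -0.6464  0.0793] 1.6388
(411.5, -295.5, 27, -0.44879632679489645) -> [-0.4919 -0.6464  0.1923] 1.6388
```

Request:
play_rows(series=[[[-0.408,-0.254,-0.021],0.82],[[-0.408,-0.254,-0.021],0.82],[[-0.408,-0.254,-0.021],0.82],[[-0.408,-0.254,-0.021],0.82],[[-0.408,-0.254,-0.021],0.82],[[-0.408,-0.254,-0.021],0.82],[[-0.408,-0.254,-0.021],0.82],[[-0.408,-0.254,-0.021],0.82],[[-0.492,-0.646,0.079],1.639],[[-0.492,-0.646,0.079],1.639],[[-0.492,-0.646,0.079],1.639],[[-0.492,-0.646,0.079],1.639],[[-0.492,-0.646,0.079],1.639],[[-0.492,-0.646,0.079],1.639],[[-0.492,-0.646,0.079],1.639],[[-0.492,-0.646,0.079],1.639],[[-0.492,-0.646,0.079],1.639],[[-0.492,-0.646,0.079],1.639]], jaw=100, grip_force=80)

```text
time: 3.15
tool_pos: [412.2, -294.1, 140.7]
ee_rot: [2.659, 1.673, 0.001]
force: [0.4, -0.1, 0.3]
finger_gap: 85.4
grasp_force: 0.0
```

```bash
python3 - <<'E'
from h import *
plan((411.5,-295.5,27,1.122-np.pi/2))
crop("top",280,160,130,110,6,"c3")
E
```

```text
at [ 412.2 -294.1  140.7] ang -0.4474 q [-0.77  0.39  1.69  0.    1.06 -0.32] t 3.15 F [ 0.4 -0.1  0.3] gap 85.4
(411.5, -295.5, 27, -0.44879632679489645) -> [-1.600e-03 -1.000e-04  1.137e-01] 0.0014
```

View pics/c3.png

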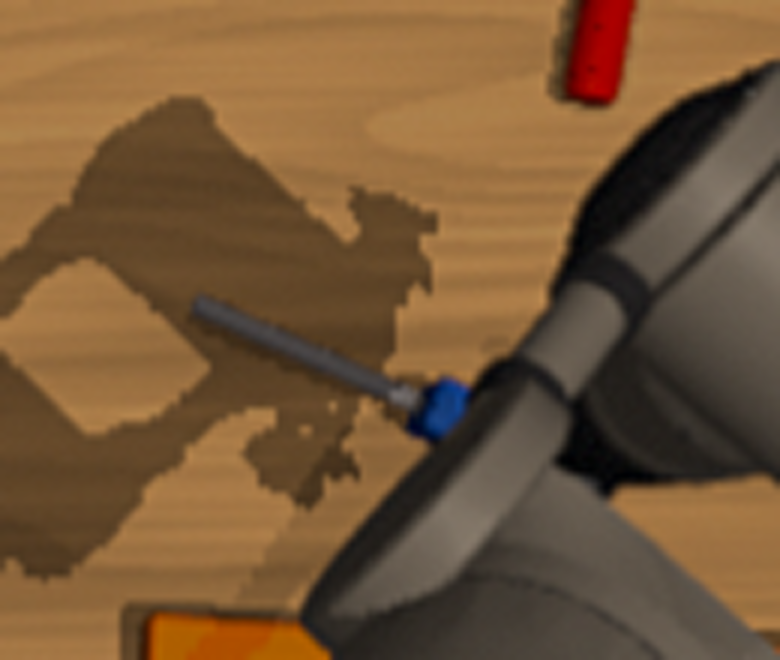

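Request:
play_rows(series=[[[-0.001,0,0.04],0.0],[[-0.0015,0,0.08],0.001],[[-0.0015,0,0.1],0.001],[[-0.0015,0,0.114],0.001],[[-0.0015,0,0.114],0.001]])

```text
time: 3.82
tool_pos: [411.1, -295.9, 25.9]
ee_rot: [-2.659, -1.67, 0.0]
force: [0.1, 0.5, 0.7]
finger_gap: 85.6
grasp_force: 0.0
```

Request:
play_rows(series=[[[0,0,0],0],[[0,0,0],0],[[0,0,0],0],[[0,0,0],0],[[0,0,0],0],[[0,0,0],0]], jaw=0, grip_force=80)

```text
time: 4.58
tool_pos: [411.5, -296.9, 27.2]
ee_rot: [2.66, 1.669, 0.001]
force: [-0.5, 1.6, 5.6]
finger_gap: 22.9
grasp_force: 78.2
```

Request:
play_rows(series=[[[0,0,-0.02],0],[[0,0,-0.04],0],[[0,0,-0.06],0],[[0,0,-0.06],0]])

```text
time: 5.08
tool_pos: [411.7, -297.1, 87.4]
ee_rot: [2.659, 1.668, 0.001]
force: [-0.2, 0.0, -2.2]
finger_gap: 23.0
grasp_force: 79.1
```

```bash
python3 - <<'E'
from h import *
X,Y,a=565.5,62.5,1.655
def P(x,z): 
    p=place([(x,35,0)],X,Y,a)[0]; return (round(p[0],1),round(p[1],1),z,a-np.pi/2)
# handle centre at x=-140+tip ; tip 40 mm short of wall
plan(P(-88-40-140,87),P(-88-40-140,45))
crop("scene",100,120,160,110,5,"c4")
E
```

```text
at [ 411.7 -297.1   87.4] ang -0.45 q [-0.78  0.46  1.75  0.    0.93 -0.33] t 5.08 F [-0.2  0.  -2.2] gap 23.0
(np.float64(553.2), np.float64(-207.5), 87, 0.08420367320510347) -> [0.1422 0.0884 0.0005] -0.5342
(np.float64(553.2), np.float64(-207.5), 45, 0.08420367320510347) -> [0.1423 0.0883 0.0425] -0.5342
```

View pics/c4.png

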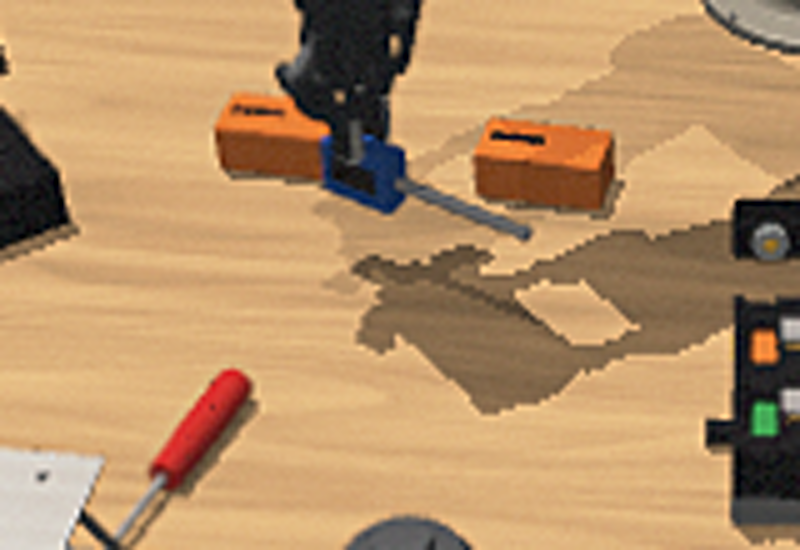

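Handle is held and level. I'll move behind hole b, 40 mm short of it.

Request:
play_rows(series=[[[0.05,0.03,0],-0.18],[[0.1,0.06,0],-0.36],[[0.142,0.088,0],-0.534],[[0.142,0.088,0],-0.534],[[0.142,0.088,0.02],-0.534],[[0.142,0.088,0.042],-0.534],[[0.142,0.088,0.042],-0.534],[[0.142,0.088,0.042],-0.534]])

```text
time: 6.12
tool_pos: [551.8, -207.4, 44.5]
ee_rot: [-2.127, -2.311, 0.0]
force: [1.1, 0.0, -0.4]
finger_gap: 22.8
grasp_force: 79.3
```

```bash
python3 - <<'E'
from h import *
plan()
im=capture("top"); crop("top",180,135,150,110,5,"c5",im)
E
```

```text
at [ 551.8 -207.4   44.5] ang 0.0828 q [-0.49  0.64  1.55  0.    0.95 -0.57] t 6.12 F [ 1.1  0.  -0.4] gap 22.8
```

View pics/c5.png

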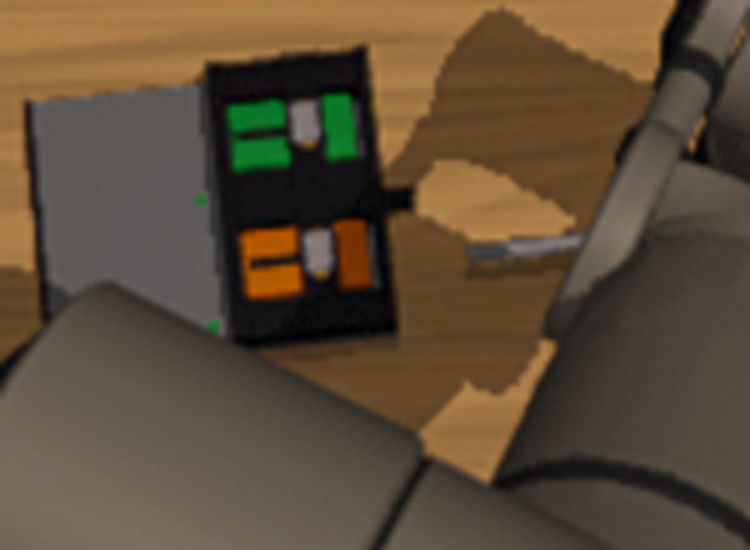

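```bash
python3 - <<'E'
from h import *
from scipy.optimize import least_squares as ls
T=lambda L:(np.float64(L)+.5)/5-.5+[180,135]
tp=[(-88,-75,65),(0,-75,65),(104,-75,29)]; ti=T([(365,46),(207,64),(27,101)])
f=lambda v:(proj("top",place(tp,*v))-ti).ravel()
v=ls(f,[565,62,1.655],x_scale=[100,100,1]).x; print(v,f(v).round(1))
for w in (v,[564.1,61.8,1.6567],[565.5,62.5,1.655]):
    q=(proj("top",place([(-88,35,40),(-88,75,65),(-105,0,15),(-50,35,60),(-50,-35,60)],*w))-[180,135]+.5)*5-.5
    print("img pts",q.round().tolist())
    s=back("top",T([(470,251),(575,241)]),40)
    c,n=np.cos(w[2]),np.sin(w[2]); d=s[:,:2]-w[:2]; print("tip dock xy",(d@np.array([[c,-n],[n,c]])).round(1).tolist())
st=state()["tool_pos"]; a=.0828+np.pi/2
tip=st+140*np.array([np.cos(a),np.sin(a),0]); print("tip by TCP",tip,"seen",s[0])
E
```

```text
[565.50834766  61.90234841   1.65888841] [ 0.9 -0.1 -0.2 -0.  -0.6  0.1]
img pts [[393.0, 255.0], [401.0, 321.0], [417.0, 197.0], [321.0, 256.0], [307.0, 128.0]]
tip dock xy [[-129.7, 37.7], [-186.6, 38.7]]
img pts [[393.0, 258.0], [401.0, 324.0], [417.0, 200.0], [321.0, 259.0], [308.0, 131.0]]
tip dock xy [[-129.8, 36.0], [-186.7, 36.8]]
img pts [[391.0, 255.0], [399.0, 322.0], [416.0, 198.0], [320.0, 257.0], [306.0, 128.0]]
tip dock xy [[-130.4, 37.2], [-187.3, 38.0]]
tip by TCP [540.64890425 -67.96716775  44.93562273] seen [539.37472002 -70.59664293  40.        ]
```

Request:
play_rows(series=[[[0,0.0015,-0.0005],-0.003],[[0.02,0.0015,-0.0005],-0.003],[[0.035,0.0015,-0.0005],-0.003],[[0.045,0.0015,-0.0005],-0.003],[[0.05,0.0015,-0.0005],-0.003],[[0.05,0.0015,-0.0005],-0.003]])

```text
time: 6.92
tool_pos: [549.5, -156.6, 44.8]
ee_rot: [2.122, 2.317, 0.0]
force: [-0.6, -0.3, -1.7]
finger_gap: 22.9
grasp_force: 79.4
```

Request:
play_rows(series=[[[0.005,0,0],0],[[0.01,0,0],0],[[0.015,0,0],0],[[0.02,0,0],0]])

```text
time: 7.42
tool_pos: [548.6, -139.3, 45.4]
ee_rot: [2.12, 2.312, -0.001]
force: [-0.1, -7.2, -0.9]
finger_gap: 22.5
grasp_force: 79.5
```

Request:
play_rows(series=[[[0.006,0,0],0],[[0.012,0,0],0],[[0.018,0,0],0],[[0.024,0,0],0],[[0.03,0,0],0],[[0.035,0,0],0],[[0.04,0,0],0],[[0.045,0,0],0],[[0.05,0,0],0],[[0.055,0,0],0],[[0.06,0,0],0],[[0.065,0,0],0],[[0.07,0,0],0],[[0.07,0,0],0]])

```text
time: 9.18
tool_pos: [541.5, -66.8, 44.8]
ee_rot: [-2.122, -2.316, -0.0]
force: [0.1, 0.3, -1.8]
finger_gap: 23.1
grasp_force: 79.4
```

```bash
python3 - <<'E'
from h import *
plan()
im=capture("scene"); crop("scene",220,165,110,75,7,"c6",im)
for r in recognise("scene","pack_orange_center"): print(r)
E
```

```text
at [541.5 -66.8  44.8] ang 0.0875 q [-0.26  0.58  1.68  0.    0.88 -0.35] t 9.18 F [ 0.1  0.3 -1.8] gap 23.1
{'extent': [0.5451, 0.4924, 0.5768, 0.5208], 'score': 0.86}
{'extent': [0.2795, 0.3659, 0.3387, 0.4141], 'score': 0.74}
{'extent': [0.3832, 0.3839, 0.4357, 0.418], 'score': 0.69}
```

View pics/c6.png

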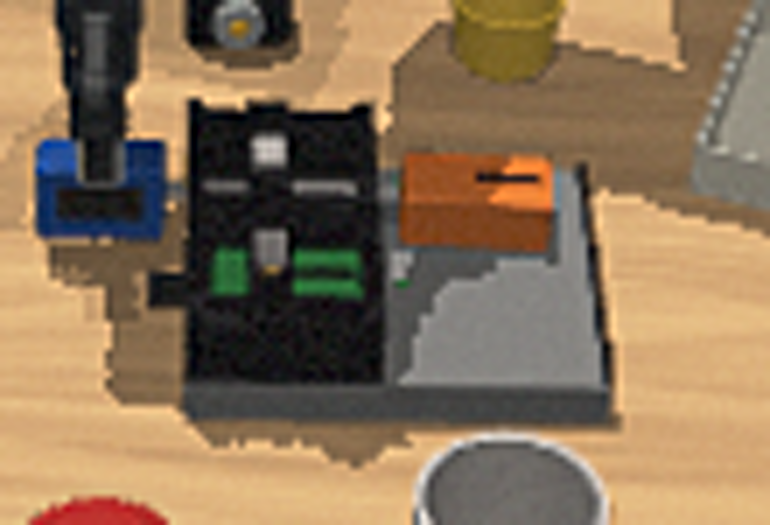

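The orange pack is fully out on the apron, with its tail about 10 mm past the mouth. Next I'll withdraw and set the pusher down.

Request:
play_rows(series=[[[-0.01,0,0],0],[[-0.03,0,0],0],[[-0.06,0,0],0],[[-0.09,0,0],0],[[-0.12,0,0],0],[[-0.15,0,0],0],[[-0.175,0,0],0],[[-0.18,0,0],0],[[-0.18,0,0.008],0],[[-0.18,0,0.014],0],[[-0.18,0,0.0165],0],[[-0.18,0,0.0165],0]])

```text
time: 10.78
tool_pos: [557.2, -246.0, 28.0]
ee_rot: [-2.121, -2.316, -0.0]
force: [0.9, -0.8, -1.6]
finger_gap: 22.7
grasp_force: 79.4
```

Request:
play_rows(series=[[[0,0,0.0005],0],[[0,0,0.001],0],[[0,0,0.001],0]])

```text
time: 11.15
tool_pos: [557.3, -246.6, 27.4]
ee_rot: [2.123, 2.316, 0.0]
force: [0.2, -0.2, -1.2]
finger_gap: 23.0
grasp_force: 79.4
```

Request:
play_rows(series=[[[0,0,0.0005],0],[[0,0,0.001],0],[[0,0,0.001],0]])

```text
time: 11.52
tool_pos: [557.5, -246.8, 27.2]
ee_rot: [2.122, 2.315, 0.0]
force: [-1.0, 1.5, 4.8]
finger_gap: 22.6
grasp_force: 80.3
```

Request:
play_rows(series=[[[0,0,0],0],[[0,0,0],0],[[0,0,0],0],[[0,0,0],0],[[0,0,0],0],[[0,0,0],0]], jaw=100)

```text
time: 12.28
tool_pos: [557.2, -246.6, 26.2]
ee_rot: [-2.123, -2.316, -0.0]
force: [0.4, 0.1, 0.7]
finger_gap: 85.5
grasp_force: 0.0
```

Request:
play_rows(series=[[[0,0,-0.03],0],[[0,0,-0.08],0],[[0,0,-0.13],0],[[0,0,-0.15],0],[[-0.03,0,-0.15],0],[[-0.08,0,-0.15],0],[[-0.13,0,-0.15],0],[[-0.15,0,-0.15],0]])

```text
time: 13.28
tool_pos: [569.7, -398.9, 175.7]
ee_rot: [2.125, 2.314, -0.001]
force: [0.2, -0.2, -0.9]
finger_gap: 85.2
grasp_force: 0.0
```

```bash
python3 - <<'E'
from h import *
plan()
crop("top",180,120,200,140,4,"c7")
for r in recognise("top","pack_orange_center"): print(r)
E
```

```text
at [ 569.7 -398.9  175.7] ang 0.0847 q [-0.72  0.7   1.04 -0.    1.4  -0.81] t 13.28 F [ 0.2 -0.2 -0.9] gap 85.2
{'extent': [0.3822, 0.4815, 0.4322, 0.5169], 'score': 0.58}
{'extent': [0.4395, 0.4096, 0.4904, 0.4391], 'score': 0.47}
{'extent': [0.1725, 0.5263, 0.3385, 0.6977], 'score': 0.38}
```

View pics/c7.png

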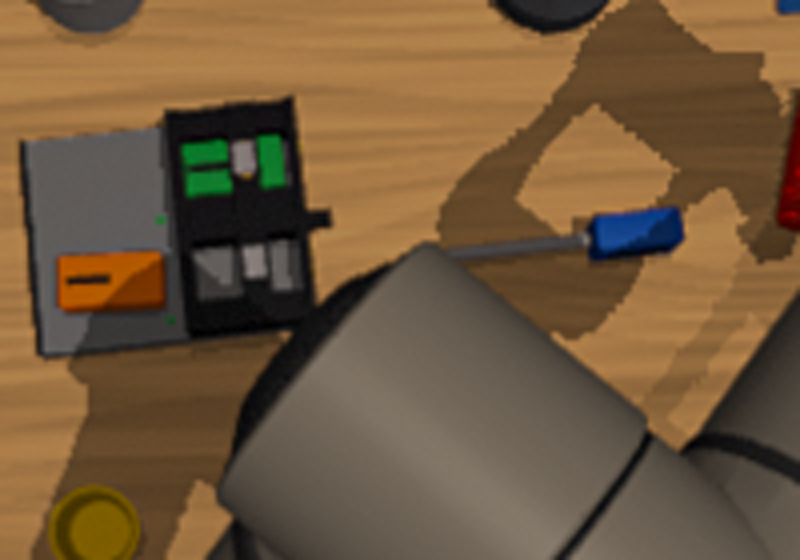

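```bash
python3 - <<'E'
from h import *
uv=(np.float64([(57,256),(163,251),(165,303),(60,311)])+.5)/4-.5+[180,120]
P=back("top",uv,55); print(P.round(1).tolist(),P.mean(0))
d=(P[0]-P[1]+P[3]-P[2])/2; a=np.arctan2(d[1],d[0]); print("len",np.linalg.norm(d),"yaw",a)
X,Y,A=565,62.2,1.657; print("expected centre",place([(46,35,0)],X,Y,A))
m=P.mean(0); plan((m[0],m[1],150,A-np.pi/2),(m[0],m[1],48,A-np.pi/2))
E
```

```text
[[545.2, 142.0, 55.0], [546.8, 71.5, 55.0], [511.8, 70.5, 55.0], [508.2, 140.0, 55.0]] [527.99513979 105.98947487  55.        ]
len 70.07132950420181 yaw 1.6080393757856402
expected centre [[526.16950364 105.01579793   0.        ]]
at [ 569.6 -398.3  175.4] ang 0.0843 q [-0.72  0.7   1.04 -0.    1.4  -0.8 ] t 13.38 F [ 0.4  0.6 -0.6] gap 85.8
(np.float64(527.9951397882858), np.float64(105.989474874448), 150, 0.08620367320510347) -> [0.506  0.001  0.0254] -0.0019
(np.float64(527.9951397882858), np.float64(105.989474874448), 48, 0.08620367320510347) -> [0.506  0.001  0.1274] -0.0019
```

Request:
play_rows(series=[[[0.06,0,0],0],[[0.12,0,0],0],[[0.18,0,0],0],[[0.24,0,0],0],[[0.3,0,0],0],[[0.36,0,0],0.01],[[0.42,0,0],0.02],[[0.47,0,0.01],0.02],[[0.505,0,0.025],0.02],[[0.505,0,0.025],0.02],[[0.505,0,0.06],0.02],[[0.505,0,0.09],0.02],[[0.505,0,0.115],0.02],[[0.505,0,0.127],0.02],[[0.505,0,0.127],0.02],[[0.505,0,0.127],0.02]])

```text
time: 15.38
tool_pos: [527.2, 106.9, 50.4]
ee_rot: [2.145, 2.293, 0.002]
force: [0.4, -0.2, 0.7]
finger_gap: 85.3
grasp_force: 0.0
```

Request:
play_rows(series=[[[0,0,0],0],[[0,0,0],0],[[0,0,0],0],[[0,0,0],0],[[0,0,0],0],[[0,0,0],0]], jaw=0, grip_force=40)

```text
time: 16.12
tool_pos: [526.4, 107.0, 49.3]
ee_rot: [-2.146, -2.295, -0.0]
force: [-0.7, -0.4, 0.7]
finger_gap: 0.0
grasp_force: 0.0
```

Request:
play_rows(series=[[[0,0,-0.02],0],[[0,0,-0.05],0],[[0,0,-0.08],0],[[0,0,-0.1],0],[[0,0,-0.1],0]])

```text
time: 16.75
tool_pos: [527.3, 107.1, 150.6]
ee_rot: [2.144, 2.293, 0.004]
force: [0.5, -0.7, -0.9]
finger_gap: 0.1
grasp_force: 0.0
```

```bash
python3 - <<'E'
from h import *
plan((420,313,147,-.264),(420,313,33,-.264),(420,313,27,-.264))
E
```

```text
at [527.3 107.1 150.6] ang 0.067 q [ 0.06  0.43  1.59  0.    1.12 -0.01] t 16.75 F [ 0.5 -0.7 -0.9] gap 0.1
(420, 313, 147, -0.264) -> [ 0.2127 -0.0933  0.0033] 0.331
(420, 313, 33, -0.264) -> [ 0.2126 -0.0937  0.1173] 0.331
(420, 313, 27, -0.264) -> [ 0.2126 -0.0937  0.1233] 0.331
```

```bash
python3 - <<'E'
from h import *
for n in("scene","top"):
    im=capture(n); cv2.imwrite(f"pics/{n}_m.png",im[:,:,::-1])
    for r in recognise(n,"pack_orange_center"): print(n,(np.array(r["extent"])*[512,384,512,384]).round(1),round(r["score"],2))
    h=cv2.cvtColor(im,cv2.COLOR_RGB2HSV); m=cv2.inRange(h,(6,150,60),(17,255,255))
    k,l,s,c=cv2.connectedComponentsWithStats(m)
    for i in range(1,k):
        if s[i,4]>15: print(n,s[i],c[i].round(1))
# where would the pack be expected
print(proj("scene",[[527,107,40],[560,98,40]]),proj("top",[[527,107,40]]))
E
```

```text
scene [277.5 189.8 295.8 200.2] 0.64
scene [195.  144.7 224.  162. ] 0.64
scene [143.5 139.  169.7 159.3] 0.58
scene [417   0  13  11 116] [422.5   4.6]
scene [437   0  13  13 130] [443.    6.1]
scene [401  68  12  12 108] [406.8  73.2]
scene [420  70  12  11 101] [425.9  74.9]
scene [143 138  28  18 404] [156.6 146.8]
scene [195 143  28  19 412] [208.6 152.5]
scene [277 187  22  14 276] [287.4 193.3]
top [377.2 267.3 419.8 288.2] 0.68
top [212.6 184.7 222.2 197.3] 0.52
top [490  43  22  13  92] [500.5  48.2]
top [481  44  31  58 352] [491.7  71.1]
top [346  49  22   9  60] [358.6  51.8]
top [366  48  21   8 102] [376.6  51.3]
top [261  51  33   5  61] [279.   52.5]
top [304  51  11   7  24] [310.9  53.6]
top [318  50  27   6  69] [332.7  51.6]
top [205  53  12   3  20] [210.   53.6]
top [218  53  13   2  18] [223.2  53.3]
top [248  52  12   2  23] [253.6  52.5]
top [337  52  19   9  43] [347.4  56.8]
top [  5  55  47  11 132] [26.9 58.2]
top [58 55 13  3 26] [63.7 55.8]
top [88 55 11  2 17] [93.1 55.4]
top [100  55   8   8  21] [104.4  57.1]
top [118  54  20   9  46] [125.5  57.8]
t
[... 12912 characters left out ...]
14.1 362.1]
top [437 356   7   7  18] [440.6 359.1]
top [381 359  13  10  35] [386.  363.7]
top [478 358  14   8  44] [483.5 360.4]
top [423 362  13  10  41] [429.  367.1]
top [438 365  10   5  16] [442.5 367.1]
top [499 364  13   9  38] [503.8 368.7]
top [481 368   9   8  18] [484.9 371.3]
top [397 372  23  12 108] [407.3 377.4]
top [416 372   9   5  22] [420.  373.8]
top [337 374  13   8  28] [342.6 377.1]
top [465 377   6   7  19] [467.5 380.7]
top [384 378  12   4  25] [389.2 380. ]
top [495 379  17   5  40] [502.7 381.4]
top [297 381  15   3  21] [303.2 382.4]
top [473 380  21   4  53] [483.8 381.6]
[[287.1671905  192.00184636]
 [284.1268382  198.45243155]] [[207.77219814 190.96638278]]
```

```bash
python3 - <<'E'
import cv2,numpy as np
a=cv2.imread("pics/scene_m.png")[140:240,230:330]; b=cv2.imread("pics/top_m.png")[140:240,170:270]
cv2.imwrite("pics/c8.png",cv2.resize(np.hstack([a,b]),None,fx=4,fy=4,interpolation=cv2.INTER_CUBIC))
E
```

```text
(no output)
```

View pics/c8.png

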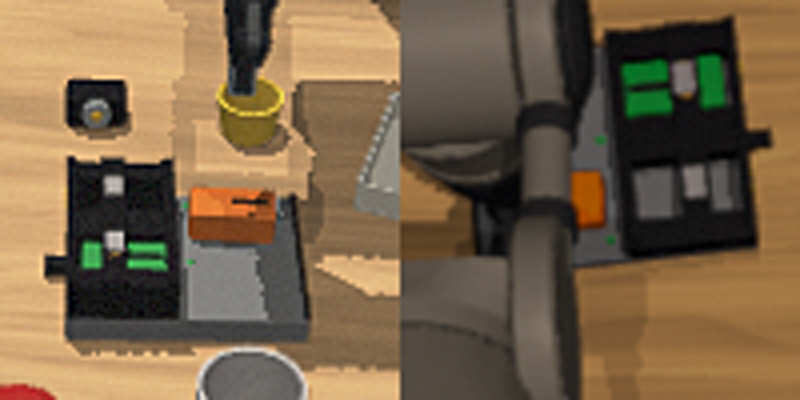

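```bash
python3 - <<'E'
from h import *
plan()
print(proj("scene",[[527,107,z] for z in (131,140,150)]).round(1).tolist())
# scene-only pack pose from corners in c8 (x4, off 230,140)
uv=(np.float64([(190,187),(275,193),(275,213),(190,210)])+.5)/4-.5+[230,140]
print(back("scene",uv,55).round(1).tolist())
uv=(np.float64([(192,240),(272,243)])+.5)/4-.5+[230,140]; print("bottom",back("scene",uv,25).round(1).tolist())
uv=(np.float64([(575,170),(605,170),(607,226),(577,227)])+.5-[400,0])/4-.5+[170,140]; print("top",back("top",uv,55).round(1).tolist())
E
```

```text
at [525.7 107.  148.1] ang 0.067 q [ 0.06  0.43  1.6   0.    1.12 -0.01] t 16.95 F [ 0.6 -0.7  0.3] gap 0.1
[[289.1, 170.2], [289.3, 168.0], [289.5, 165.4]]
[[519.7, 72.8, 55.0], [519.9, 142.6, 55.0], [545.0, 142.7, 55.0], [548.5, 74.0, 55.0]]
bottom [[551.0, 77.4, 25.0], [547.9, 142.8, 25.0]]
top [[548.0, 90.1, 55.0], [547.5, 70.1, 55.0], [509.7, 69.2, 55.0], [509.5, 89.1, 55.0]]
```

Request:
play_rows(series=[[[0,0,0],0],[[0,0,0],0],[[0,0,0],0],[[0,0,0],0],[[0,0,0],0]], jaw=100)

```text
time: 17.58
tool_pos: [526.4, 107.0, 149.3]
ee_rot: [2.146, 2.295, 0.0]
force: [-0.3, 0.6, -0.8]
finger_gap: 85.2
grasp_force: 0.0
```

Request:
play_rows(series=[[[0,0.002,0.04],0.03],[[0,0.002,0.08],0.03],[[0,0.002,0.095],0.03],[[0,0.002,0.105],0.03],[[0,0.002,0.109],0.03],[[0,0.002,0.109],0.03]])

```text
time: 18.32
tool_pos: [528.9, 107.2, 41.0]
ee_rot: [2.179, 2.262, 0.002]
force: [-0.8, -0.3, 0.7]
finger_gap: 85.2
grasp_force: 0.0
```

Request:
play_rows(series=[[[0,0,0],0],[[0,0,0],0],[[0,0,0],0],[[0,0,0],0],[[0,0,0],0],[[0,0,0],0]], jaw=0, grip_force=40)

```text
time: 19.08
tool_pos: [528.8, 107.2, 41.1]
ee_rot: [2.179, 2.262, 0.001]
force: [-1.3, -0.7, 5.6]
finger_gap: 32.6
grasp_force: 39.2
```

Request:
play_rows(series=[[[0,0,0],0],[[0,0,-0.01],0],[[0,0,-0.03],0],[[0,0,-0.06],0],[[0,0,-0.09],0],[[0,0,-0.09],0]], grip_force=60)

```text
time: 19.82
tool_pos: [529.8, 107.3, 132.7]
ee_rot: [2.177, 2.26, 0.006]
force: [-0.4, 0.1, -1.5]
finger_gap: 30.9
grasp_force: 59.6
```

```bash
python3 - <<'E'
from h import *
plan((420,313,130,-.264),(420,313,30,-.264),(420,313,21,-.264))
im=capture("scene"); cv2.imwrite("pics/lift.png",im[:,:,::-1])
h=cv2.cvtColor(im,cv2.COLOR_RGB2HSV); m=cv2.inRange(h,(6,150,60),(17,255,255)); k,l,s,c=cv2.connectedComponentsWithStats(m)
print([(s[i].tolist(),c[i].round(1).tolist()) for i in range(1,k) if s[i,4]>60 and 230<c[i][0]<330],proj("scene",[[529,107,130]]))
E
```

```text
at [529.8 107.3 132.7] ang 0.0371 q [0.06 0.45 1.61 0.   1.07 0.02] t 19.82 F [-0.4  0.1 -1.5] gap 30.9
(420, 313, 130, -0.264) -> [ 0.2096 -0.1021  0.0022] 0.3011
(420, 313, 30, -0.264) -> [ 0.2096 -0.1026  0.1022] 0.3011
(420, 313, 21, -0.264) -> [ 0.2096 -0.1027  0.1112] 0.3011
[([279, 164, 22, 15, 242], [289.1, 171.6])] [[289.08139818 170.8514434 ]]
```

Request:
play_rows(series=[[[0.05,-0.025,0],0.08],[[0.1,-0.05,0],0.16],[[0.15,-0.075,0],0.24],[[0.19,-0.093,0.0],0.3],[[0.21,-0.102,0.002],0.301],[[0.21,-0.102,0.002],0.301],[[0.21,-0.102,0.03],0.301],[[0.21,-0.102,0.06],0.301],[[0.21,-0.102,0.08],0.301],[[0.21,-0.102,0.095],0.301],[[0.21,-0.102,0.102],0.301],[[0.21,-0.102,0.104],0.301],[[0.21,-0.102,0.104],0.301]])

```text
time: 21.5
tool_pos: [419.1, 313.4, 26.7]
ee_rot: [2.494, 1.91, 0.002]
force: [-0.1, -0.1, -1.1]
finger_gap: 31.2
grasp_force: 59.6
```

```bash
python3 - <<'E'
from h import *
plan((420,313,20.5,-.264))
c=capture("scene")
im=c; h=cv2.cvtColor(im,cv2.COLOR_RGB2HSV); m=cv2.inRange(h,(6,150,60),(17,255,255)); k,l,s,cc=cv2.connectedComponentsWithStats(m)
print([(s[i].tolist(),cc[i].round(1).tolist()) for i in range(1,k) if s[i,4]>60 and 300<cc[i][0]<390])
print("tray inner corners",proj("scene",place([(66,86,4),(-66,86,4),(-66,-86,4),(66,-86,4)],420,313,-.264)).round().tolist())
E
```

```text
at [419.1 313.4  26.7] ang -0.264 q [0.5  0.57 1.76 0.   0.81 0.76] t 21.5 F [-0.1 -0.1 -1.1] gap 31.2
(420, 313, 20.5, -0.264) -> [-0.0001  0.001   0.0062] -0.0
[([337, 172, 21, 16, 184], [346.6, 180.1])]
tray inner corners [[367.0, 202.0], [373.0, 179.0], [326.0, 168.0], [318.0, 190.0]]
```

Now I'll lower slowly until it touches.

Request:
play_rows(series=[[[0,0,0.002],0],[[0,0,0.004],0],[[0,0,0.005],0],[[0,0,0.005],0]])

```text
time: 22.05
tool_pos: [418.7, 313.3, 21.2]
ee_rot: [-2.494, -1.91, 0.0]
force: [0.2, 0.4, -1.4]
finger_gap: 31.0
grasp_force: 59.6
```

Request:
play_rows(series=[[[0,0,0.001],0],[[0,0,0.001],0],[[0,0,0.001],0]])

```text
time: 22.42
tool_pos: [418.8, 313.3, 20.5]
ee_rot: [-2.495, -1.91, -0.001]
force: [-0.5, -0.5, 1.2]
finger_gap: 30.8
grasp_force: 60.8
```

Request:
play_rows(series=[[[0,0,0.0005],0],[[0,0,0.0005],0]])

```text
time: 22.68
tool_pos: [418.8, 313.3, 20.4]
ee_rot: [2.494, 1.91, 0.001]
force: [-2.1, -1.9, 5.7]
finger_gap: 31.2
grasp_force: 63.4
```

Request:
play_rows(series=[[[0,0,0],0],[[0,0,0],0],[[0,0,0],0],[[0,0,0],0],[[0,0,0],0]], jaw=85)

```text
time: 23.3
tool_pos: [418.7, 313.2, 19.8]
ee_rot: [-2.494, -1.91, -0.0]
force: [-0.1, 0.5, -0.2]
finger_gap: 72.5
grasp_force: 0.0
```

Request:
play_rows(series=[[[0,0,-0.02],0],[[0,0,-0.06],0],[[0,0,-0.11],0],[[0,0,-0.16],0],[[0,0,-0.2],0],[[-0.05,-0.04,-0.2],0],[[-0.1,-0.08,-0.2],0],[[-0.15,-0.1,-0.2],0],[[-0.2,-0.1,-0.2],0],[[-0.25,-0.1,-0.2],0],[[-0.25,-0.1,-0.2],0]])

```text
time: 24.68
tool_pos: [256.3, 95.8, 220.0]
ee_rot: [2.5, 1.902, 0.001]
force: [-0.1, 1.2, 1.3]
finger_gap: 72.8
grasp_force: 0.0
```

```bash
python3 - <<'E'
from h import *
plan()
for n,b,q in(("scene",(300,150,390,215),0),("top",(80,190,180,280),0)):
    im=capture(n); cv2.imwrite(f"pics/{n}_end.png",im[:,:,::-1])
    h=cv2.cvtColor(im,cv2.COLOR_RGB2HSV); m=cv2.inRange(h,(6,190,90),(16,255,255)); k,l,s,c=cv2.connectedComponentsWithStats(m)
    for i in range(1,k):
        if s[i,4]>60 and b[0]<c[i][0]<b[2] and b[1]<c[i][1]<b[3]:
            print(n,s[i],c[i]); r=cv2.minAreaRect(np.argwhere(l==i)[:,::-1].astype(np.float32)); print(r)
            B=back(n,cv2.boxPoints(r),34); print(B.round().tolist())
    for q in("pusher_grip","pack_orange_center","pack_green_center","tray"):
        print(n,q,[((np.array(r["extent"])*[512,384,512,384]).round().tolist(),round(r["score"],2)) for r in recognise(n,q)[:4]])
E
```

```text
at [256.3  95.8 220. ] ang -0.2701 q [ 0.08 -0.15  2.08 -0.    1.21  0.35] t 24.68 F [-0.1  1.2  1.3] gap 72.8
scene [337 174  21  15 184] [346.45652174 180.4673913 ]
((346.4117736816406, 180.64706420898438), (19.523744583129883, 11.063454627990723), 12.52880573272705)
[[461.0, 271.0, 34.0], [400.0, 283.0, 34.0], [416.0, 349.0, 34.0], [476.0, 335.0, 34.0]]
scene pusher_grip [([169.0, 189.0, 224.0, 202.0], 0.75)]
scene pack_orange_center [([195.0, 147.0, 221.0, 162.0], 0.92), ([143.0, 140.0, 172.0, 158.0], 0.88), ([338.0, 177.0, 357.0, 188.0], 0.49)]
scene pack_green_center []
scene tray [([317.0, 162.0, 378.0, 204.0], 0.97)]
top [117 226  29  18 314] [131.30573248 234.76751592]
((130.8529510498047, 234.58824157714844), (26.19384765625, 12.854387283325195), 14.03624439239502)
[[409.0, 349.0, 34.0], [442.0, 342.0, 34.0], [423.0, 274.0, 34.0], [390.0, 282.0, 34.0]]
top pusher_grip [([289.0, 170.0, 351.0, 187.0], 0.83), ([225.0, 155.0, 253.0, 171.0], 0.2)]
top pack_orange_center [([379.0, 269.0, 419.0, 289.0], 0.96), ([116.0, 227.0, 149.0, 246.0], 0.79), ([303.0, 266.0, 340.0, 281.0], 0.67)]
top pack_green_center [([227.0, 155.0, 252.0, 169.0], 0.48), ([194.0, 243.0, 217.0, 264.0], 0.36), ([119.0, 225.0, 146.0, 245.0], 0.31)]
top tray [([91.0, 199.0, 171.0, 269.0], 0.67)]
```

```bash
python3 -c "
from workcell import *
print(close_job())"
```

```text
the job is handed in; nothing more can be done
None
```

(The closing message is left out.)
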